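Refit the vacuum cleaner's filter cover and lock it

TASK

Put the loose filter cover back on the vacuum cleaner: hook its front lip into the slot at the end of the open filter bay nearest the robot while the rear is still raised, then press the rear down until the spring catch snaps over it and the cover lies flush. Then flip the lock lever forward until it lies flat over the cover, and leave the peg tub, can, jar, iron and brush where they are.

Things in the scene. Friction and masses are not known exactly. Their poses are not given: they have to be found in the camera images.
- cover_centre (a point): Loose filter cover: blue slab 150 mm long (its x) x 100 wide (y) x 12 thick, right way up on the worktop; a lip on its front (-x) edge, a black grip rib on top (44 mm high in all). Point: on the centre line, half-way along the slab, 22 mm above its underside. z is out of the cover's top. Mass 0.11 to 0.23 kg.
- cover_rib (a point): Centre of the cover's black grip rib: 56 mm long along the cover's x, 14 mm wide across y, 32 mm tall, standing on the slab's top. Point: 12 mm in front (-x) of the slab's middle, 16 mm above the slab's top face, 28 mm above the cover's underside.
- cover_lip (a point): Middle of the cover's lip, a tongue 14 mm long (x), 80 mm wide, 5 mm thick, level with the slab's underside, projecting from the slab's front edge. Point: 82 mm in front (-x) of the slab's middle, 2.5 mm above the underside.
- cover_rear (a point): Middle of the cover's rear end face: 75 mm behind (+x) the slab's middle, 6 mm above the underside. Seated it is 3.5 mm above the slot point.
- slot (a point): Slot of the open filter bay on the fixed blue canister vacuum. Point: mid-width, straight under the edge of the 5 mm thick overhang that forms the slot, 97.5 mm above the worktop (height of the seated lip's middle). x runs from the slot along the bay to its rear, z up. Overhang's underside 4.5 mm, deck 9.5 mm above the point. Slot goes 17 mm in towards -x; its floor is 11.5 mm below the point.
- bay (a point): Centre of the filter bay at deck height: 75 mm behind (+x) and 9.5 mm above the slot point; axes as the slot's. Bay 154 mm long from overhang edge to rear wall, 106 mm wide. Side ledges (from 10 mm behind the overhang) 12 mm below this point carry the cover, whose top is then flush with the deck, lip under the overhang, up to 4 mm play along x. Vacuum 340 x 220 mm, 140 mm before to 200 mm behind here; wheel tops 120 mm up.
- catch (a joint): Spring catch at the bay's rear, 30 mm wide, 27 mm to -y of mid-line: slide in m, 0 = sprung out, 0.012 = pushed back. Nose reaches 9 mm into the bay, sloping face up to 27 mm above the slot point, so a hooked cover left loose rests on it, rear raised about 9 degrees. Pressing the cover's rear end down (roughly 5 to 15 N) drives it back; it snaps out over the cover's top when home, 1.5 mm clear.
- lock_lever (a joint): Grey lock lever beside the catch: hinge angle in rad. 0 = flat forward over the cover's rear end (locked, points to the slot's -x, a stop); pi/2 = upright; more = leaning to the rear (open), stop at 2.3. Starts open. Stays where it is left; about 1 to 2 N at its tip moves it.
- lever_pivot (a point): Pivot axis (along y) of the lock lever: 180 mm behind (+x), 28 mm to the +y side of and 19.5 mm above the slot point; axes as the slot's. The lever is a bar 18 to 22 mm wide reaching 71 mm from this axis; laid flat, its top face is level with the axis and its underside 8 mm lower, about 2 mm above the cover. Behind it the deck is bare.
- cover: The same loose cover; origin at the centre of the slab's underside, axes as for its centre point.
- tub: Bystander, leave in place: white peg tub, open cup, 90 mm across, 85 mm high. Origin at the centre of its underside.
- can: Bystander, leave in place: metal spray-starch can, 64 mm across, 120 mm high. Origin at the centre of its underside.
- jar: Bystander, leave in place: stain-remover jar with white cap, 56 mm across, 100 mm high. Origin at the centre of its underside.
- iron: Bystander, leave in place: steam iron lying on its sole, about 200 x 105 x 125 mm high. Origin at the centre of its underside.
- brush: Bystander, leave in place: flat brush with wooden handle, 200 mm long, under 50 mm high. Origin at the centre of its underside.
Things that resemble listed ones, but are neither listed nor needed, are in the scene too. Leave any orange or red look-alike of the cover alone.

How it is judged:
By the outcome, as a careful person would: the job done as asked, in the order asked, and still so for the second after the job is handed in, with the robot touching nothing.
It also fails if it takes over 62 s, if anything falls off the work surface, if the arm or the gripper's body presses on something with over 40 N, if the wrist force passes 120 N, or if a joint passes its speed limit or range.

ROBOT

A 7-joint arm with a two-finger parallel gripper is mounted at the origin on the work surface. World frame = base frame: x ahead of the robot, y to its left, z up, the work surface at z = 0. Lengths are in m, angles in rad, forces in N, time in s.
With the tool pointing down it reaches from about 0.35 to 0.9 m from the base axis. Payload 8.1 kg.
Tool frame: the origin (TCP) lies at the centre of the arm's flange, where the gripper is bolted on; the fingertips stand 178 mm ahead of it and the grasp point (between the pads) lies 159 mm ahead of it; z points along the fingers, y is the line along which they close (so a half turn about z gives the same grasp; the last joint's range is limited). The gripper opens to 92 mm and grips with 3 to 60 N. Pads are 19 mm wide; open, the fingers measure 130 mm over their backs; the gripper's body (75 mm by 190 mm) begins 47 mm behind the grasp point.
Start: joints at [1.163, 0.434, 0.025, 1.573, -0.012, 1.134, -0.075], TCP at [0.188, -0.596, 0.405] pointing down, gripper open.
Joint ranges: [-2.62, 2.62], [-0.44, 2.09], [-1.27, 1.32], [0.08, 2.57], [-1.32, 4.46], [0.12, 2], [-2.74, 2.74]. Speed limits (rad/s): [2.22, 2.22, 3.01, 3.01, 3.14, 3.14, 3.14].

INTERFACE

Orientations are given as a rotation vector (axis times angle).
In Python, from cell import arm gives the robot as it stands. The module is installed in compiled form; this text tells all that it offers.
- The arm moves only by the shell command python3 -m inch 'ROWS' [FORCE]. ROWS is text: rows parted by semicolons, each of 5 numbers parted by spaces: the shift along the tool's x, y, z in m, then the turn about the tool's z in rad, then the finger opening in m, from 0 to 0.0918. In form: x y z roll fingers; .... A call has 1 to 5 rows; each row is the pose to reach, as a shift and turn from the pose commanded when the call began, along the tool's axes at that moment; what a row does not reach only later rows make up. A row lasts 1/10 s, in which the tool goes at most 50 mm and 8.59 degrees, less where a joint would pass 70% of its speed; a pose out of reach is approached as far as the arm can. A call with a gripper value outside its range is refused whole. The fingers move at their own pace and stop on an object; FORCE is the grip in N (left out, the last holds). Time passes only in rows, so rows that repeat a pose let the fingers close. It gives the time, the measured TCP pose, the force, the opening and the grip force at its end, in the units of the state.
- arm.observe(): the state, without advancing time (a new reading comes with each control period).
- arm.get_image(name): name is "side" or "top" or "wrist"; returns the picture (420x560x3 uint8, red, green, blue); there is no depth.
- arm.get_calibration(name): a dict with "intrinsics" (3x3 intrinsics, pixels), "pose" (4x4, takes a point from camera to world coordinates). Camera axes: x right, y up, looking along -z (the intrinsics and any distortion apply to the point x, -y, -z); pixel columns grow to the right and rows downward; lengths in m; the calibration is good to about 2 mm. A picture is of the moment at which its call begins: read the wrist's pose just before it. get_calibration takes no time and is no camera call; for the wrist camera it gives the pose at the moment of the call.
- arm.sign_off(): hands the job in; it is judged then, once.
Trained networks look in the newest picture that a camera, given by its name, has taken for a name from the list of things; names that differ only in an ending like _2 or _b are one class to them, and where a whole thing is asked for, a point or a joint stands for the part that bears it (a point fixed in the world has none). Each returns a list of dicts, best first, with "conf" (0 to 1); they miss things now and then, are a little off and sometimes report something else, mostly with a low value. They report only what shows in the picture. A call takes as long as a camera call. They do not tell look-alikes from the thing itself.
- arm.look_for(camera, query): "point" ([row, column] in pixels, amid what is visible of it).
- arm.silhouettes(camera, query): "region" (420x560 bool, what is visible of it) and "point" ([row, column] in pixels, amid what is visible of it).
- arm.place_of(camera, query): "point" ([row, column] in pixels: a listed point, or the origin of a listed thing).
The state is a dict: "clock": time; "joints": joint angles; "dq": joint speeds; "joint_efforts": joint torques, N m; "position": TCP position; "ee_rot": TCP orientation; "force": force on the tool from outside, world axes, zero at the start; "ft_torque": the same for the moment, N m; "width": opening from 0.0 (shut) to 1.0 (fully open); "gripper_force": force on a finger pad.
Only numpy, scipy, OpenCV 4.12 (cv2) and the standard library are available. Lean on these libraries where they do the work, as an engineer would, in place of code of your own. Each camera call takes 0.05 s, during which the arm holds its last target. There are 200 camera calls.

## Working session

There is one attempt and no reset: what is moved stays moved. The work goes in short steps, Python scripts to look and compute and a shell command to move; the robot and the scene stay as the last step left them, time stands still between calls to the robot, and variables do not carry over. Pictures are saved under pics/ and viewed, at most 14 in all, crops included, and the job is handed in when it is done.

```bash
mkdir -p pics; cat > h.py <<'E'
import numpy as np, cv2
from scipy.spatial.transform import Rotation as R
from cell import arm
def ray(cam,px,cal=None):
    c=cal or arm.get_calibration(cam);K=np.array(c["intrinsics"]);T=np.array(c["pose"])
    d=np.linalg.inv(K)@[px[1],px[0],1]; d=T[:3,:3]@[d[0],-d[1],-d[2]]
    return T[:3,3],d
def atz(cam,px,z,cal=None):
    o,d=ray(cam,px,cal); return o+d*(z-o[2])/d[2]
def tri(rs):
    A=0;b=0
    for o,d in rs:
        d=d/np.linalg.norm(d);P=np.eye(3)-np.outer(d,d);A=A+P;b=b+P@o
    return np.linalg.solve(A,b)
def proj(cam,p,cal=None):
    c=cal or arm.get_calibration(cam);K=np.array(c["intrinsics"]);T=np.array(c["pose"])
    q=T[:3,:3].T@(np.array(p)-T[:3,3]);u=K@[q[0],-q[1],-q[2]];return u[:2][::-1]/u[2]
def save(cam,name):
    im=arm.get_image(cam);cv2.imwrite("pics/"+name,im[:,:,::-1]);return im
E
python3 - <<'E'
from h import *
np.set_printoptions(precision=3,suppress=True)
s=arm.observe();print(s["clock"],s["position"],s["ee_rot"],s["width"])
a=save("side","s1.png");b=save("top","t1.png")
for cam in("side","top"):
    c=arm.get_calibration(cam);print(cam,c["pose"],c["intrinsics"],c.keys())
    for q,z in [("cover_centre",.022),("cover_rib",.028),("cover_lip",.0025),("cover_rear",.006),("slot",.0975),("bay",.107),("lever_pivot",.117)]:
        for r in arm.place_of(cam,q)[:3]: print(cam,q,round(r["conf"],2),np.array(r["point"]),atz(cam,r["point"],z))
E
```

```text
0.0 [ 0.187 -0.596  0.404] [-3.104 -0.477  0.001] 0.9984403273810153
side [[-0.868  0.329 -0.373  0.006]
 [-0.497 -0.598  0.628  0.743]
 [-0.016  0.73   0.683  0.898]
 [ 0.     0.     0.     1.   ]] [[391.669   0.    278.716]
 [  0.    391.669 201.793]
 [  0.      0.      1.   ]] dict_keys(['intrinsics', 'pose'])
side cover_centre 0.93 [193.1 373.6] [ 0.228 -0.253  0.022]
side cover_centre 0.88 [251.6 241.2] [0.474 0.172 0.022]
side cover_centre 0.88 [337.5 234.8] [0.34  0.4   0.022]
side cover_rib 0.75 [188.8 370.6] [ 0.242 -0.262  0.028]
side cover_rib 0.71 [252.2 241.2] [0.47  0.178 0.028]
side cover_rib 0.66 [334.9 229.6] [0.352 0.403 0.028]
side cover_lip 0.92 [184.  365.6] [ 0.273 -0.307  0.002]
side cover_lip 0.67 [262.4 265.4] [0.401 0.159 0.002]
side cover_lip 0.62 [339.6 205.6] [0.406 0.432 0.002]
side cover_rear 0.8 [337.4 266.7] [0.278 0.356 0.006]
side cover_rear 0.79 [215.  386.2] [ 0.161 -0.19   0.006]
side cover_rear 0.74 [253.1 215.4] [0.546 0.203 0.006]
side slot 0.76 [156.5 311.3] [ 0.458 -0.243  0.098]
side bay 0.63 [152.1 290.1] [ 0.527 -0.219  0.107]
side lever_
[... 469 characters left out ...]
over_rib 0.93 [294.7 364.4] [ 0.222 -0.281  0.028]
top cover_rib 0.73 [253.9 157.8] [0.339 0.409 0.028]
top cover_rib 0.61 [217.1 228.4] [0.468 0.179 0.028]
top cover_lip 0.74 [239.4 235.1] [0.394 0.157 0.002]
top cover_lip 0.58 [232.6 153.5] [0.409 0.434 0.002]
top cover_lip 0.58 [278.3 374.2] [ 0.275 -0.319  0.002]
top cover_rear 0.74 [196.1 223.4] [0.54  0.201 0.006]
top cover_rear 0.66 [278.5 173.5] [0.257 0.359 0.006]
top cover_rear 0.58 [308.5 341.1] [ 0.172 -0.208  0.006]
top slot 0.87 [224.6 357.7] [ 0.451 -0.241  0.097]
top bay 0.67 [201.9 351.8] [ 0.522 -0.22   0.107]
top lever_pivot 0.87 [168.3 343.3] [ 0.627 -0.189  0.117]
top lever_pivot 0.65 [198.2 424.4] [ 0.539 -0.447  0.117]
```

View pics/t1.png

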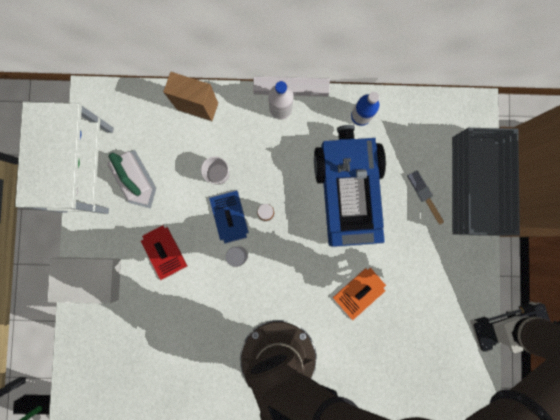

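View pics/s1.png

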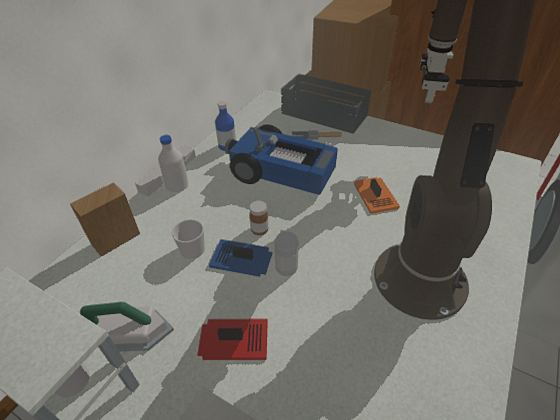

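The top view shows the blue cover at about px (217,229). Its lip points towards the robot, with the can and jar next to it. The vacuum is at (195,350), with its slot end at (240,355). The side view agrees. Next I'll look at the vacuum from close by.

```bash
cat >> h.py <<'E'
np.set_printoptions(precision=4,suppress=True)
def yaw():
    M=R.from_rotvec(arm.observe()["ee_rot"]).as_matrix();return np.degrees(np.arctan2(M[1,0],M[0,0]))
def to(p,yawdeg=None):
    s=arm.observe();M=R.from_rotvec(s["ee_rot"]).as_matrix()
    d=M.T@(np.array(p)-s["position"]);y=yaw();r=0 if yawdeg is None else -np.radians((yawdeg-y+90)%180-90)
    print("shift",d,"roll",round(r,4),"| now",s["position"],"yaw",round(y,2),"t",s["clock"])
E
python3 - <<'E'
from h import *
c=arm.get_calibration("wrist");s=arm.observe();M=R.from_rotvec(s["ee_rot"]).as_matrix()
print(M.T@(c["pose"][:3,3]-s["position"]),M.T@c["pose"][:3,:3],c["intrinsics"])
to([.5,-.24,.44])
E
```

```text
[ 0.0769 -0.0004  0.0213] [[-0.0008  0.9597  0.2812]
 [ 1.      0.0013 -0.0015]
 [-0.0018  0.2812 -0.9597]] [[356.8785   0.     281.3636]
 [  0.     356.8785 210.0293]
 [  0.       0.       1.    ]]
shift [ 0.4049 -0.2461 -0.0353] roll 0 | now [ 0.1875 -0.5962  0.4047] yaw 17.46 t 0.8
```

```bash
python3 -m inch '.04 -.025 -.01 0 .09; .08 -.05 -.02 0 .09; .12 -.075 -.03 0 .09; .16 -.1 -.035 0 .09; .2 -.123 -.035 0 .09'
python3 -m inch '.04 -.025 0 0 .09; .08 -.05 0 0 .09; .12 -.075 0 0 .09; .16 -.1 0 0 .09; .205 -.123 0 0 .09'
python3 -m inch '0 0 0 0 .09; 0 0 0 0 .09'
python3 - <<'E'
from h import *
cal=arm.get_calibration("wrist");save("wrist","w1.png");s=arm.observe();print(s["position"],yaw(),s["clock"])
P={}
for q,z in [("slot",.0975),("bay",.107),("lever_pivot",.117)]:
    for r in arm.place_of("wrist",q)[:2]: print(q,round(r["conf"],2),np.array(r["point"]),atz("wrist",r["point"],z,cal))
E
```

```text
clock: 1.3
position: [0.3425, -0.4173, 0.4409]
ee_rot: [3.104, 0.477, 0.002]
force: [0.2, -1.1, 0.4]
width: 0.975
gripper_force: 0.0
clock: 1.8
position: [0.5003, -0.2389, 0.4401]
ee_rot: [3.105, 0.476, 0.0]
force: [-0.4, 0.2, 0.1]
width: 0.98
gripper_force: 0.0
clock: 2.0
position: [0.5004, -0.2392, 0.4396]
ee_rot: [-3.104, -0.482, 0.0]
force: [-0.6, -0.6, -0.7]
width: 0.978
gripper_force: 0.0
[ 0.4995 -0.2406  0.4396] 17.479597775364716 2.05
slot 0.97 [237.9 264.1] [ 0.4526 -0.2371  0.0975]
bay 0.77 [162.  277.4] [ 0.5275 -0.2271  0.107 ]
bay 0.42 [ 25.6 266.9] [ 0.628  -0.1869  0.107 ]
lever_pivot 0.77 [ 22.6 265.8] [ 0.6279 -0.1864  0.117 ]
```

View pics/w1.png

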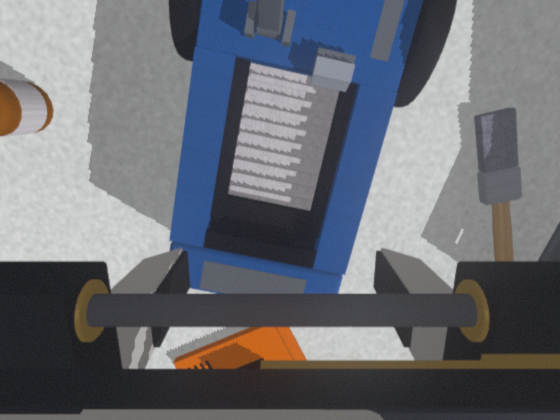

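The picture shows the bay with rear corners at about (57,243) and (88,357), and front corners at about (250,204) and (270,315). The lever is at (20,270), the catch at (68,333), and the orange look-alike is below. I'll fit the bay pose from its corners.

```bash
python3 - <<'E'
from h import *
cal=arm.get_calibration("wrist")
for p in [(57,243),(88,357),(250,204),(270,315)]: print(p,atz("wrist",p,.107,cal))
im=cv2.imread("pics/w1.png");b=cv2.resize(im[30:290,150:390],None,fx=2.3,fy=2.3,interpolation=cv2.INTER_CUBIC)
# overlay model for a guess
def draw(th,sl,col):
    c,s=np.cos(th),np.sin(th)
    pts=[(0,53,9.5),(154,53,9.5),(154,-53,9.5),(0,-53,9.5)]
    q=[proj("wrist",np.array([sl[0]+(c*x-s*y)/1e3,sl[1]+(s*x+c*y)/1e3,.0975+z/1e3]),cal) for x,y,z in pts]
    cv2.polylines(b,[np.int32([((v-150)*2.3,(u-30)*2.3) for u,v in q])],True,col,1)
draw(np.radians(4),(.4526,-.238),(0,255,0));draw(np.radians(5),(.4526,-.238),(0,0,255))
cv2.imwrite("pics/w1o.png",b)
to([.40,.19,.35])
E
```

```text
(57, 243) [ 0.5988 -0.1786  0.107 ]
(88, 357) [ 0.6039 -0.2749  0.107 ]
(250, 204) [ 0.4261 -0.1886  0.107 ]
(270, 315) [ 0.4374 -0.2949  0.107 ]
shift [ 0.0342 -0.4417  0.0895] roll 0 | now [ 0.4988 -0.2418  0.4398] yaw 17.31 t 2.2
```

View pics/w1o.png

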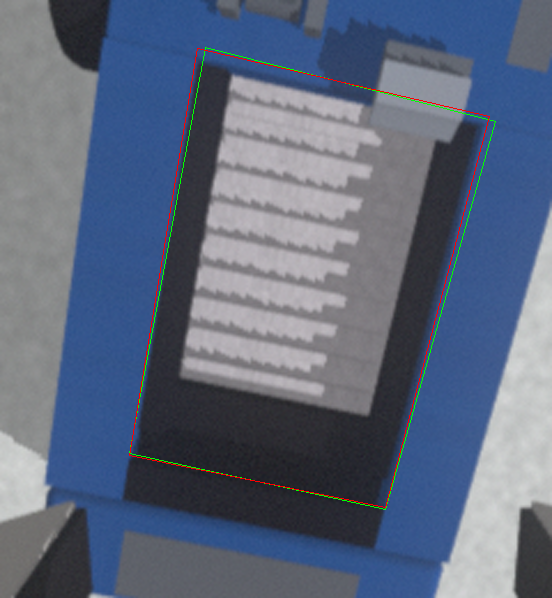

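```bash
python3 - <<'E'
from h import *
cal=arm.get_calibration("wrist")
im=cv2.imread("pics/w1.png").astype(float)
B=cv2.GaussianBlur(im,(0,0),1)[:,:,0]
for r in range(110,215,15): print(r,"L",[int(v) for v in B[r,205:250:3]],"R",[int(v) for v in B[r,310:365:3]])
L=[];Rr=[]
for r in range(110,215,3):
    l=[c for c in range(205,250) if B[r,c]>70][:60]
    g=np.diff(B[r]); cl=200+np.argmin(g[200:250]); cr=315+np.argmax(g[315:360])
    L.append(atz("wrist",(r,cl+.5),.107,cal)[:2]);Rr.append(atz("wrist",(r,cr+.5),.107,cal)[:2])
for n,a in(("L",L),("R",Rr)):
    vx,vy,x0,y0=cv2.fitLine(np.float32(a),cv2.DIST_HUBER,0,.001,.001).ravel()
    print(n,np.degrees(np.arctan(vy/vx)),"y at .4526:",y0+vy/vx*(.4526-x0),"y at .6:",y0+vy/vx*(.6-x0))
E
```

```text
110 L [139, 138, 139, 139, 139, 138, 139, 114, 61, 59, 59, 59, 86, 176, 182] R [126, 125, 125, 128, 127, 124, 125, 126, 93, 54, 55, 54, 55, 59, 96, 136, 139, 139, 138]
125 L [140, 139, 140, 141, 140, 140, 127, 64, 58, 58, 58, 75, 173, 179, 176] R [126, 126, 125, 125, 123, 127, 126, 78, 54, 55, 55, 56, 67, 111, 139, 139, 140, 141, 140]
140 L [140, 139, 139, 138, 138, 132, 70, 56, 57, 58, 68, 148, 178, 180, 180] R [126, 125, 128, 126, 127, 122, 67, 54, 55, 54, 55, 76, 124, 139, 139, 138, 140, 139, 139]
155 L [137, 137, 137, 137, 135, 83, 56, 56, 57, 60, 129, 143, 165, 168, 176] R [129, 127, 126, 129, 116, 59, 54, 54, 54, 57, 90, 135, 140, 140, 140, 140, 140, 140, 141]
170 L [138, 139, 139, 138, 96, 54, 55, 56, 57, 102, 131, 130, 142, 140, 159] R [129, 129, 128, 103, 54, 53, 55, 54, 61, 104, 138, 139, 139, 139, 140, 139, 139, 139, 140]
185 L [138, 139, 139, 112, 54, 53, 53, 54, 99, 148, 140, 133, 129, 126, 133] R [126, 127, 89, 52, 52, 52, 52, 69, 117, 137, 138, 138, 137, 138, 138, 139, 139, 139, 140]
200 L [140, 141, 125, 58, 51, 51, 52, 52, 51, 52, 51, 50, 50, 50, 50] R [121, 71, 51, 50, 52, 52, 82, 131, 139, 140, 139, 140, 140, 140, 141, 141, 142, 142, 145]
L 5.531315 y at .4526: -0.18641976 y at .6: -0.17214544
R 5.086843 y at .4526: -0.28971237 y at .6: -0.2765914
```

```bash
python3 -m inch '0 -.045 0 0 .09; 0 -.09 0 0 .09; 0 -.135 0 0 .09; .01 -.18 0 0 .09; .02 -.225 0 0 .09'
python3 -m inch '0 -.045 .01 0 .09; 0 -.09 .03 0 .09; 0 -.135 .05 0 .09; 0 -.18 .07 0 .09; .01 -.217 .09 0 .09'
python3 -m inch '0 0 0 0 .09; 0 0 0 0 .09'
python3 - <<'E'
from h import *
cal=arm.get_calibration("wrist");save("wrist","w2.png");s=arm.observe();print(s["position"],yaw(),s["clock"])
for q,z in [("cover_centre",.022),("cover_rib",.028),("cover_lip",.0025),("cover_rear",.006)]:
    for r in arm.place_of("wrist",q)[:2]: print(q,round(r["conf"],2),np.array(r["point"]),atz("wrist",r["point"],z,cal))
E
```

```text
clock: 2.7
position: [0.4503, -0.0195, 0.4401]
ee_rot: [3.105, 0.472, 0.001]
force: [1.6, -0.1, 0.5]
width: 0.983
gripper_force: 0.0
clock: 3.2
position: [0.3943, 0.1909, 0.3494]
ee_rot: [3.105, 0.475, 0.001]
force: [1.0, -0.5, 0.3]
width: 0.977
gripper_force: 0.0
clock: 3.4
position: [0.3958, 0.1899, 0.3494]
ee_rot: [3.105, 0.478, -0.001]
force: [-0.7, -0.4, -0.2]
width: 0.981
gripper_force: 0.0
[0.3961 0.1891 0.3498] 17.383475848031814 3.45
cover_centre 0.72 [185.1  39. ] [0.3415 0.3948 0.022 ]
cover_centre 0.58 [107.3 318.1] [0.4765 0.1833 0.022 ]
cover_rib 0.69 [173.9  32.2] [0.3521 0.3979 0.028 ]
cover_lip 0.67 [86.7 19.8] [0.4161 0.4323 0.0025]
cover_lip 0.64 [197.  312.2] [0.3987 0.1601 0.0025]
cover_rear 0.69 [ 12.4 322. ] [0.5476 0.2029 0.006 ]
```

View pics/w2.png

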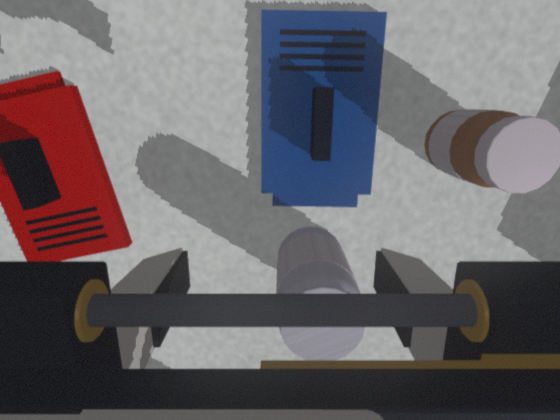

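The blue cover is clear: its top corners are (12,261), (12,386), (193,262) and (193,371), the lip is at (200,315), and the rib runs from (88,322) to (160,320). The can top is at (325,320) and the jar top at (155,523). Both may be near the gripper body, so I'll compute the clearances.

```bash
python3 - <<'E'
from h import *
cal=arm.get_calibration("wrist")
q=[atz("wrist",p,.012,cal)[:2] for p in [(12,261),(12,386),(193,262),(193,371)]]
print(np.array(q))
rf=(q[0]+q[1])/2;ff=(q[2]+q[3])/2;d=rf-ff;print("len",np.hypot(*d),"ang",np.degrees(np.arctan2(d[1],d[0])),"c",(rf+ff)/2)
print("w",np.hypot(*(q[0]-q[1])),np.hypot(*(q[2]-q[3])))
print("rib",[atz("wrist",p,.044,cal)[:2] for p in [(88,313),(88,333),(160,311),(160,332)]])
th=np.arctan2(d[1],d[0]);ex=np.array([np.cos(th),np.sin(th)]);ey=np.array([-ex[1],ex[0]])
c=(rf+ff)/2;g=c+.008*ex;print("g",g)
for n,p,z,cam in [("can",(325,320),.12,"wrist"),("jar",(155,523),.10,"wrist"),("jar",(212,266),.1,"top"),("can",(256,236),.12,"top")]:
    w=atz(cam,p,z,cal if cam=="wrist" else None)[:2]; print(n,w,"rel g",(w-g)@ex,(w-g)@ey)
E
```

```text
[[0.5335 0.2482]
 [0.5631 0.1531]
 [0.3916 0.2057]
 [0.4211 0.1106]]
len 0.1481211501978925 ang 16.678861715316586 c [0.4773 0.1794]
w 0.09958204482818922 0.09951594718617965
rib [array([0.4892, 0.1925]), array([0.4937, 0.1781]), array([0.4371, 0.1766]), array([0.4421, 0.1605])]
g [0.485  0.1817]
can [0.3421 0.1448] rel g -0.14744622440756874 0.005662560697108104
jar [0.4868 0.0549] rel g -0.034689909863244946 -0.12202843425150801
jar [0.4831 0.0515] rel g -0.039187396662186284 -0.12420066218502769
can [0.3425 0.1396] rel g -0.14858680964417179 0.0006031202988815501
```

The jar edge is right at the gripper body's reach (−95 mm) and stands 100 mm high. I'll first take the rib by its top 8 mm so the body clears the jar cap, shift the cover away, and regrip it there.

```bash
python3 - <<'E'
from h import *
to([.4859,.1822,.214],17)
E
```

```text
shift [0.0835 0.0331 0.1363] roll 0.0053 | now [0.3962 0.189  0.3502] yaw 17.3 t 3.65
```

```bash
python3 -m inch '.042 .0165 0 0 .0918; .0835 .033 .03 0.005 .0918; .0835 .033 .075 0.005 .0918; .0835 .033 .115 0.005 .0918; .0835 .033 .136 0.005 .0918'
python3 -m inch '0 0 0 0 .0918; 0 0 0 0 .0918'
python3 - <<'E'
from h import *
to([.4859,.1822,.214],17)
E
cat > /dev/null; python3 -m inch '0 0 0 0 .04; 0 0 0 0 .01; 0 0 0 0 .005; 0 0 0 0 .005; 0 0 0 0 .005' 25
```

```text
clock: 4.15
position: [0.485, 0.182, 0.2109]
ee_rot: [3.106, 0.465, -0.005]
force: [0.1, -0.6, 0.4]
width: 1.0
gripper_force: 0.0
clock: 4.35
position: [0.4857, 0.1834, 0.2144]
ee_rot: [3.106, 0.468, 0.0]
force: [-0.4, 0.8, 0.1]
width: 0.996
gripper_force: 0.0
shift [-0.0002  0.0012  0.0004] roll 0.0022 | now [0.4857 0.1834 0.2144] yaw 17.12 t 4.35
clock: 4.85
position: [0.4853, 0.1838, 0.214]
ee_rot: [3.106, 0.469, 0.001]
force: [-0.1, -0.1, -0.1]
width: 0.611
gripper_force: 0.0
```

```bash
python3 -m inch '0 0 0 0 .005; 0 0 0 0 .005; 0 0 0 0 .005; 0 0 0 0 .005; 0 0 0 0 .005'
python3 -m inch '0 0 0 0 .005; 0 0 0 0 .005; 0 0 0 0 .005'
```

```text
clock: 5.35
position: [0.4853, 0.1838, 0.2137]
ee_rot: [3.106, 0.469, -0.0]
force: [-0.6, -0.1, 0.5]
width: 0.178
gripper_force: 0.0
clock: 5.65
position: [0.4853, 0.1838, 0.2137]
ee_rot: [3.106, 0.469, -0.0]
force: [0.5, 0.7, 0.1]
width: 0.144
gripper_force: 25.0
```

```bash
python3 -m inch '0 0 -.008 0 .005; 0 0 -.015 0 .005; .005 -.015 -.015 0 .005; .01 -.03 -.015 0 .005; .01 -.045 -.015 0 .005'
python3 -m inch '0 0 0 0 .005; 0 0 0 0 .005'
python3 - <<'E'
from h import *
cal=arm.get_calibration("wrist");save("wrist","w3.png")
E
```

```text
clock: 6.15
position: [0.4817, 0.2319, 0.2289]
ee_rot: [-3.105, -0.47, -0.002]
force: [-0.2, -0.3, -2.0]
width: 0.146
gripper_force: 25.0
clock: 6.35
position: [0.481, 0.2305, 0.2284]
ee_rot: [3.106, 0.472, -0.001]
force: [0.4, 0.3, -3.3]
width: 0.149
gripper_force: 25.0
```

View pics/w3.png

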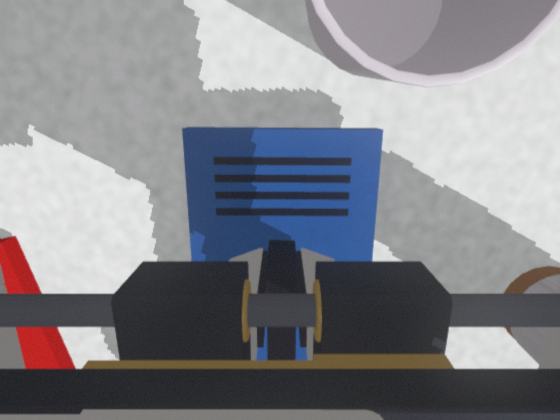

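The cover is lifted and still level, with its rear edge at row 128. I'll lighten the grip briefly to see if the lip end sags about the pads, which would give the raised-rear attitude I need.

```bash
python3 -m inch '0 0 -.015 0 .005; 0 0 -.015 0 .005; 0 0 -.015 0 .005; 0 0 -.015 0 .005' 5
cat >> h.py <<'E'
def tilt(name=None):
    "rear top edge of held cover from its blue width"
    im=arm.get_image("wrist");
    if name: cv2.imwrite("pics/"+name,im[:,:,::-1])
    h=cv2.cvtColor(im,cv2.COLOR_RGB2HSV);m=((h[...,0]>100)&(h[...,0]<130)&(h[...,1]>130)).astype(np.uint8)
    m=cv2.morphologyEx(m,cv2.MORPH_OPEN,np.ones((5,5)))
    n,l,st,ce=cv2.connectedComponentsWithStats(m);k=1+np.argmax(st[1:,4]);m=l==k
    r0=np.where(m.sum(1)>100)[0][0];c=np.where(m[r0+2])[0];w=c[-1]-c[0]+1
    z=356.9*.1/w;y=(210-r0)/356.9*z;x=((c[0]+c[-1])/2-281.4)/356.9*z
    print("row",r0,"cols",c[0],c[-1],"rear rel tcp x %.4f y %.4f z %.4f"%(.0769+.9597*y-.2812*z,x,.0213+.2812*y+.9597*z))
    return im
E
python3 -c "
from h import *
tilt();s=arm.observe();print(s['gripper_force'],s['force'])"
```

```text
clock: 6.8
position: [0.4815, 0.2292, 0.2432]
ee_rot: [3.106, 0.468, -0.001]
force: [0.4, 0.1, -1.4]
width: 0.15
gripper_force: 5.0
row 128 cols 217 370 rear rel tcp x 0.0628 y 0.0079 z 0.2587
4.999275058507919 [-0.2617 -0.2347 -1.5423]
```

```bash
python3 -m inch '0 0 0 0 .005; 0 0 0 0 .005; 0 0 0 0 .005; 0 0 0 0 .005' 3
python3 -c "
from h import *
tilt();s=arm.observe();print(s['gripper_force'],s['force'],s['position'])"
```

```text
clock: 7.25
position: [0.4815, 0.2298, 0.2436]
ee_rot: [3.106, 0.469, -0.0]
force: [0.5, 0.1, -2.0]
width: 0.154
gripper_force: 3.0
row 128 cols 226 369 rear rel tcp x 0.0619 y 0.0112 z 0.2752
2.9993724077939987 [-0.0024  0.0645 -2.049 ] [0.4815 0.2298 0.2437]
```

The cover doesn't sag in the grasp, so I'll tilt it by resting its rear on the catch while the lip goes down. I'll regrip firmly and carry it over the bay.

```bash
python3 -m inch '0 0 -.01 0 .005; 0 0 -.045 0 .005; 0 0 -.085 0 .005; -.003 .02 -.11 0 .005; -.008 .055 -.125 0 .005' 25
python3 -m inch '-.007 .045 0 .05 .005; -.013 .09 0 .1 .005; -.02 .135 0 .15 .005; -.026 .18 0 .2 .005; -.032 .225 0 .2 .005'
python3 -c "
from h import *
to([.5542,-.2286,.37],5.3)"
```

```text
clock: 7.8
position: [0.4899, 0.1771, 0.3722]
ee_rot: [-3.103, -0.476, -0.007]
force: [0.9, -0.1, -1.5]
width: 0.146
gripper_force: 25.0
clock: 8.3
position: [0.5258, -0.0513, 0.3697]
ee_rot: [3.138, 0.154, 0.002]
force: [2.0, -0.1, -0.8]
width: 0.146
gripper_force: 25.0
shift [ 0.0109  0.1792 -0.0002] roll 0.0057 | now [ 0.5258 -0.0513  0.3697] yaw 5.63 t 8.3
```

```bash
python3 -m inch '.003 .045 0 .005 .005; .006 .09 0 .005 .005; .009 .135 0 .005 .005; .011 .179 0 .005 .005; .011 .179 0 .005 .005'
python3 -c "
from h import *
cal=arm.get_calibration('wrist');tilt('w4.png');to([.5542,-.2286,.37],5.3)
for r in arm.place_of('wrist','lever_pivot')[:2]: print(r['conf'],r['point'],atz('wrist',r['point'],.117,cal))
S=np.array([.4526,-.238,.0975]);t=np.radians(5.3);M=np.array([[np.cos(t),-np.sin(t),0],[np.sin(t),np.cos(t),0],[0,0,1]])
for n,p in [('rear deck L',(154,53,9.5)),('rear deck R',(154,-53,9.5)),('pivot',(180,28,19.5)),('catch nose',(145,-27,27)),('rear deck mid',(200,0,9.5))]: print(n,proj('wrist',S+M@np.array(p)/1e3,cal))
"
```

```text
clock: 8.8
position: [0.5539, -0.2342, 0.369]
ee_rot: [3.135, 0.134, -0.0]
force: [-0.2, 0.7, -2.5]
width: 0.148
gripper_force: 25.0
row 0 cols 122 401 rear rel tcp x 0.1130 y -0.0071 z 0.1647
shift [ 0.0002 -0.0018 -0.001 ] roll -0.0038 | now [ 0.5541 -0.2304  0.369 ] yaw 5.08 t 8.85
0.93 [106.2, 217.5] [ 0.6267 -0.189   0.117 ]
0.24 [369.3, 280.9] [ 0.435  -0.2447  0.117 ]
rear deck L [143.8104 191.5085]
rear deck R [142.456  350.6212]
pivot [102.6034 224.8393]
catch nose [160.1333 313.8439]
rear deck mid [ 69.2155 269.9642]
```

View pics/w4.png

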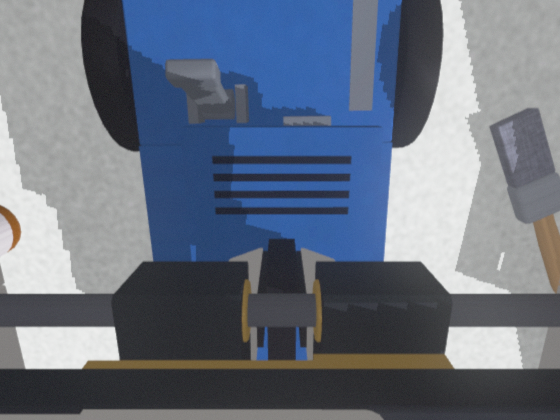

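The view shows the cover (rear edge at row 128), the lever hub at about (105,215), and the catch top at (121,307) just behind the cover's rear. The arm was still settling, so I'll remeasure the lateral alignment at rest.

```bash
python3 -m inch '0 0 0 0 .005; 0 0 0 0 .005'
python3 - <<'E'
from h import *
P=[];Y=[]
V=[]
for i in range(4):
    cal=arm.get_calibration('wrist');im=arm.get_image('wrist');s=arm.observe();P.append(s["position"]);Y.append(yaw());V.append(cal["pose"][:3,3])
    r=arm.place_of('wrist','lever_pivot')[0];print(r['conf'],r['point'],atz('wrist',r['point'],.117,cal))
print(np.array(P),Y,np.array(V))
cv2.imwrite("pics/w5.png",im[:,:,::-1])
B=cv2.GaussianBlur(im,(0,0),1).astype(float)
# vacuum body edges just behind cover: rows 60..120 right deck/wheel boundary and left
h=cv2.cvtColor(im,cv2.COLOR_RGB2HSV)
for r in range(132,260,20):
    m=(h[r,:,0]>100)&(h[r,:,0]<130)&(h[r,:,1]>100); c=np.where(m)[0]; print(r,c[0],c[-1],(c[0]+c[-1])/2)
E
```

```text
clock: 9.1
position: [0.5549, -0.2249, 0.3691]
ee_rot: [-3.137, -0.152, -0.001]
force: [0.2, 0.0, -2.1]
width: 0.15
gripper_force: 25.0
0.69 [111.1, 237.0] [ 0.6255 -0.19    0.117 ]
0.57 [108.2, 233.5] [ 0.627  -0.1882  0.117 ]
0.6 [108.2, 233.7] [ 0.627  -0.1889  0.117 ]
0.88 [107.6, 230.9] [ 0.6271 -0.1877  0.117 ]
[[ 0.5549 -0.2251  0.3691]
 [ 0.5549 -0.2255  0.369 ]
 [ 0.5548 -0.226   0.3688]
 [ 0.5548 -0.2263  0.3688]] [np.float64(5.557510841333025), np.float64(5.522060376234108), np.float64(5.482776896007808), np.float64(5.451850173547105)] [[ 0.6313 -0.2169  0.3479]
 [ 0.6313 -0.2173  0.3478]
 [ 0.6312 -0.2179  0.3476]
 [ 0.6312 -0.2183  0.3475]]
132 152 406 279.0
152 154 404 279.0
172 156 402 279.0
192 159 400 279.5
212 161 398 279.5
232 163 397 280.0
252 165 395 280.0
```

```bash
cat >> h.py <<'E'
S=np.array([.4515,-.2345,.0975]);TH=np.radians(5.8)
MV=np.array([[np.cos(TH),-np.sin(TH),0],[np.sin(TH),np.cos(TH),0],[0,0,1]])
def vac(p): return MV.T@(np.array(p)-S)
def tov(x,y,z):
    to(S+MV@np.array([x,y,z])/1e3,5.8)
    s=arm.observe();print("tcp in vac mm",vac(s["position"])*1e3,"F",s["force"],"g",s["gripper_force"])
E
python3 -c "
from h import *
tov(97,0,250)"
```

```text
shift [-0.0066 -0.0024  0.0213] roll -0.0062 | now [ 0.5548 -0.2264  0.3688] yaw 5.44 t 9.5
tcp in vac mm [103.5465  -2.3947 271.2651] F [-0.7987  0.4624 -1.5556] g 24.999276101589203
```

```bash
python3 -m inch '-.003 -.001 .007 -.003 .005; -.0065 -.002 .015 -.006 .005; -.0065 -.002 .025 -.006 .005; -.0065 -.002 .025 -.006 .005; -.0065 -.002 .025 -.006 .005' 8
python3 -m inch '0 0 0 0 .005; 0 0 0 0 .005; 0 0 0 0 .005;0 0 0 0 .005'
python3 -c "
from h import *
tov(97,0,240)"
```

```text
clock: 10.0
position: [0.548, -0.2252, 0.3432]
ee_rot: [-3.137, -0.158, 0.001]
force: [0.9, -0.2, -1.1]
width: 0.15
gripper_force: 8.0
clock: 10.4
position: [0.5481, -0.2252, 0.3439]
ee_rot: [3.137, 0.158, 0.001]
force: [0.4, -0.3, -1.0]
width: 0.15
gripper_force: 8.0
shift [-0.0001 -0.0005  0.0064] roll -0.0005 | now [ 0.5481 -0.2252  0.3439] yaw 5.77 t 10.4
tcp in vac mm [ 97.0864  -0.5324 246.446 ] F [ 0.3942 -0.2543 -1.0196] g 7.999383509159088
```

Now I'll lower it in small steps, watching the force.

```bash
python3 -m inch '0 0 .003 0 .005; 0 0 .006 0 .005; 0 0 .009 0 .005; 0 0 .012 0 .005; 0 0 .012 0 .005'
python3 -m inch '0 0 .002 0 .005; 0 0 .004 0 .005; 0 0 .006 0 .005; 0 0 .006 0 .005'
python3 -c "
from h import *
tilt('w6.png')
tov(97,0,228)"
```

```text
clock: 10.9
position: [0.548, -0.2252, 0.3312]
ee_rot: [-3.137, -0.158, 0.001]
force: [0.1, 0.3, -0.3]
width: 0.15
gripper_force: 8.0
clock: 11.3
position: [0.5481, -0.2254, 0.3261]
ee_rot: [3.137, 0.158, 0.001]
force: [-2.4, -1.1, 2.7]
width: 0.151
gripper_force: 8.0
row 0 cols 113 451 rear rel tcp x 0.1067 y 0.0002 z 0.1398
shift [-0.     -0.0008  0.0006] roll -0.0007 | now [ 0.5481 -0.2254  0.3261] yaw 5.76 t 11.35
tcp in vac mm [ 97.0343  -0.7591 228.5858] F [-1.4778 -0.359   4.053 ] g 8.003458678722382
```

View pics/w6.png

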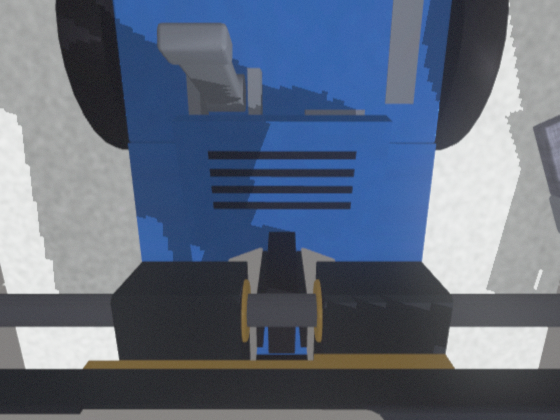

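It's tilting as planned: the rear edge is now at row 121 and 215 px wide, so raised by about 9–10°. The lever hub is clear behind it at (85,215). I'll lower it a little more and draw it forward under the overhang.

```bash
python3 -m inch '0 0 .0015 0 .005; 0 -.0008 .003 0 .005; 0 -.0008 .003 0 .005'
python3 -m inch '-.003 0 0 0 .005; -.006 0 0 0 .005; -.009 0 0 0 .005; -.009 0 0 0 .005'
python3 -c "
from h import *
tov(85,0,225)"
python3 -m inch '-.002 0 0 0 .005; -.004 0 0 0 .005; -.004 0 0 0 .005'
```

```text
clock: 11.65
position: [0.5486, -0.225, 0.3241]
ee_rot: [3.136, 0.157, 0.004]
force: [-1.2, -0.9, 9.7]
width: 0.152
gripper_force: 8.0
clock: 12.05
position: [0.5389, -0.2253, 0.3229]
ee_rot: [3.138, 0.158, 0.0]
force: [1.1, 0.2, 5.4]
width: 0.151
gripper_force: 8.0
shift [-0.0028  0.0003  0.0004] roll -0.0006 | now [ 0.5389 -0.2253  0.3229] yaw 5.77 t 12.05
tcp in vac mm [ 87.8443   0.3236 225.396 ] F [1.112  0.2222 5.3799] g 8.00146535038948
clock: 12.35
position: [0.5343, -0.2258, 0.3222]
ee_rot: [-3.137, -0.158, 0.003]
force: [0.0, 0.4, 1.4]
width: 0.152
gripper_force: 8.0
```

```bash
python3 -m inch '-.0015 0 0 0 .005; -.003 0 0 0 .005; -.003 0 0 0 .005'
python3 -m inch '-.0015 0 0 0 .005; -.003 0 0 0 .005; -.003 0 0 0 .005'
python3 -c "
from h import *
tov(79,0,225)
a=save('side','s2.png');b=save('wrist','w7.png')
cv2.imwrite('pics/c7.png',np.hstack([cv2.resize(a[110:210,220:360],(420,300),interpolation=cv2.INTER_CUBIC),cv2.resize(b[:300],(380,300))])[:,:,::-1])"
```

```text
clock: 12.65
position: [0.5316, -0.2261, 0.3223]
ee_rot: [-3.137, -0.158, 0.002]
force: [-0.7, -0.5, -1.9]
width: 0.147
gripper_force: 8.0
clock: 12.95
position: [0.5288, -0.2264, 0.3226]
ee_rot: [-3.138, -0.158, 0.001]
force: [0.0, -0.0, -1.2]
width: 0.151
gripper_force: 8.0
shift [0.0013 0.0002 0.0001] roll -0.0006 | now [ 0.5288 -0.2264  0.3226] yaw 5.76 t 12.95
tcp in vac mm [ 77.7291   0.233  225.0954] F [ 0.007  -0.0195 -1.194 ] g 7.9987554252147675
```

View pics/c7.png

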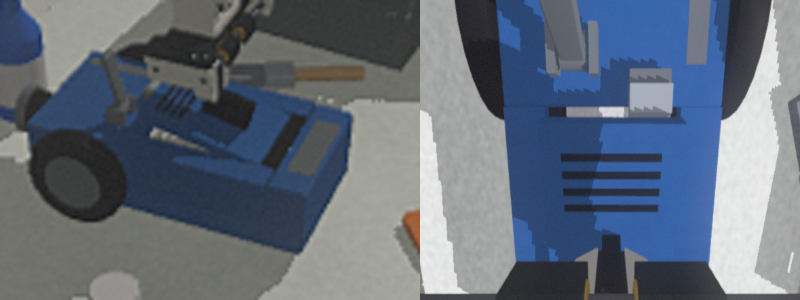

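The cover's front now runs under the dark overhang strip, and its rear is raised in front of the catch (catch at crop (650,95)). There is no forward contact force. I'll release it and look again.

```bash
python3 -m inch '0 0 .0015 0 .005; 0 0 .0015 0 .03; 0 0 .0015 0 .04; 0 0 .0015 0 .04; 0 0 .0015 0 .04'
python3 -m inch '0 0 0 0 .04; 0 0 -.01 0 .04; 0 0 -.04 0 .04; 0 0 -.08 0 .03; 0 0 -.08 0 .0'
python3 -m inch '-.02 0 0 0 0; -.02 0 0 0 0; -.02 0 0 0 0; -.02 0 0 0 0; -.02 0 0 0 0' 20
python3 - <<'E'
from h import *
tov(125,-3,260)
cal=arm.get_calibration("wrist");a=save('side','s3.png');b=save('wrist','w8.png')
for q in ["cover_rear","cover_lip","slot","cover_rib","lever_pivot"]:
    for r in arm.place_of("wrist",q)[:1]: print(q,round(r["conf"],2),np.array(r["point"]),"vac@z.107",vac(atz("wrist",r["point"],.107,cal))*1e3)
cv2.imwrite('pics/c8.png',np.hstack([cv2.resize(a[110:210,220:360],(420,300),interpolation=cv2.INTER_CUBIC),cv2.resize(b[:300],(380,300))])[:,:,::-1])
E
```

```text
clock: 13.55
position: [0.5292, -0.2264, 0.3214]
ee_rot: [3.137, 0.158, 0.0]
force: [-0.1, 0.1, 0.6]
width: 0.421
gripper_force: 0.0
clock: 14.05
position: [0.5306, -0.2265, 0.4073]
ee_rot: [3.134, 0.158, 0.014]
force: [0.3, 0.7, -0.4]
width: 0.307
gripper_force: 0.0
clock: 14.55
position: [0.5097, -0.2282, 0.4011]
ee_rot: [-3.137, -0.159, -0.0]
force: [0.3, 0.6, 0.3]
width: 0.001
gripper_force: 0.0
shift [0.0665 0.0034 0.0437] roll -0.0001 | now [ 0.5097 -0.2282  0.4011] yaw 5.8 t 14.55
tcp in vac mm [ 58.539    0.4314 303.6453] F [0.2638 0.5681 0.2801] g 0.0
cover_rear 0.94 [ 85.3 281.1] vac@z.107 [149.4903   0.7172   9.5   ]
cover_lip 0.44 [ 37.3 240.6] vac@z.107 [181.1696  28.9402   9.5   ]
cover_rib 0.92 [213.7 280.8] vac@z.107 [52.5151  1.0617  9.5   ]
lever_pivot 0.68 [173.5  19.4] vac@z.107 [ 85.2442 202.9496   9.5   ]
```

View pics/c8.png

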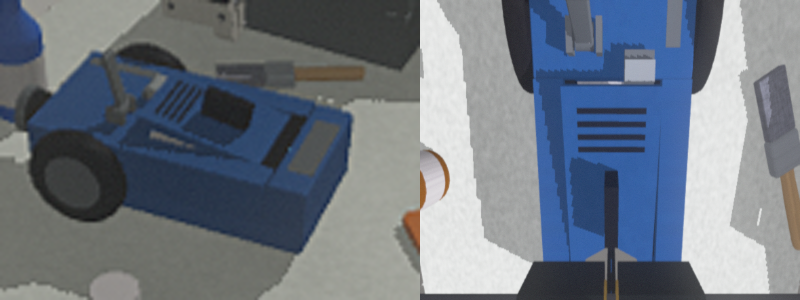

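The cover is hooked under the overhang strip. Its rear edge is at crop (620,83) and rests raised on the catch. Now I'll press the rear down with closed fingers.

```bash
python3 -m inch '.03 .002 .01 0 0; .06 .004 .03 0 0; .0715 .0045 .06 0 0; .0715 .0045 .075 0 0; .0715 .0045 .075 0 0'
python3 -m inch '0 0 .005 0 0; 0 0 .01 0 0; 0 0 .015 0 0; 0 0 .02 0 0; 0 0 .025 0 0'
python3 -c "
from h import *
tov(130,-4,187)"
```

```text
clock: 15.4
position: [0.5803, -0.2253, 0.3235]
ee_rot: [-3.136, -0.159, 0.007]
force: [-0.7, -0.3, 0.1]
width: 0.006
gripper_force: 0.0
clock: 15.9
position: [0.5814, -0.2259, 0.302]
ee_rot: [3.137, 0.158, 0.004]
force: [2.2, -0.7, 6.7]
width: -0.001
gripper_force: 2.8
shift [-0.0001 -0.0006  0.0175] roll -0.0007 | now [ 0.5814 -0.2259  0.302 ] yaw 5.76 t 15.9
tcp in vac mm [130.0965  -4.5312 204.5355] F [ 2.1958 -0.7003  6.6532] g 2.78709889476886
```

```bash
python3 -m inch '0 0 .003 0 0; 0 0 .006 0 0; 0 0 .009 0 0; 0 0 .009 0 0'
python3 -m inch '0 0 .003 0 0; 0 0 .006 0 0; 0 0 .007 0 0; 0 0 .008 0 0'
python3 -c "
from h import *
tov(130,-4,187)"
```

```text
clock: 16.3
position: [0.5806, -0.2256, 0.2917]
ee_rot: [-3.137, -0.158, 0.001]
force: [0.4, 0.3, -0.3]
width: 0.006
gripper_force: 0.0
clock: 16.7
position: [0.5807, -0.2256, 0.2853]
ee_rot: [3.137, 0.158, -0.0]
force: [-6.3, 2.2, 20.5]
width: 0.001
gripper_force: 10.4
shift [ 0.0006 -0.0002  0.0008] roll -0.0006 | now [ 0.5807 -0.2256  0.2853] yaw 5.76 t 16.7
tcp in vac mm [129.4437  -4.192  187.757 ] F [-6.3114  2.1542 20.4697] g 10.432663417886943
```

Contact is firm at flush height: 20 N with the tips at +9.8 mm. I'll raise the arm and check.

```bash
python3 -m inch '0 0 .001 0 0; 0 0 -.01 0 0; -.02 0 -.05 0 0; -.045 0 -.09 0 0; -.07 0 -.115 0 0'
python3 -m inch '0 0 0 0 0; 0 0 0 0 0; 0 0 0 0 0; 0 0 0 0 0; 0 0 0 0 0'
python3 - <<'E'
from h import *
tov(58,0,303)
cal=arm.get_calibration("wrist");a=save('side','s4.png');b=save('wrist','w9.png')
for p in [(154,-27,27),(145,-27,10),(180,28,19.5),(0,0,9.5)]: print(p,proj("wrist",S+MV@np.array(p)/1e3,cal))
cv2.imwrite('pics/c9.png',np.hstack([cv2.resize(a[110:210,220:340],(360,300),interpolation=cv2.INTER_CUBIC),cv2.resize(b[0:150,190:410],(440,300),interpolation=cv2.INTER_CUBIC)])[:,:,::-1])
E
```

```text
clock: 17.2
position: [0.5108, -0.2326, 0.4018]
ee_rot: [3.137, 0.159, 0.004]
force: [0.9, -0.3, 0.0]
width: 0.004
gripper_force: 0.0
clock: 17.7
position: [0.5115, -0.2324, 0.3981]
ee_rot: [-3.137, -0.159, 0.002]
force: [-0.3, 0.4, -1.0]
width: 0.005
gripper_force: 0.0
shift [-0.0019 -0.004  -0.0024] roll 0.0002 | now [ 0.5115 -0.2324  0.3981] yaw 5.81 t 17.7
tcp in vac mm [ 59.9343  -3.9703 300.6092] F [-0.3059  0.3508 -0.9558] g 0.0
(154, -27, 27) [ 77.8966 316.634 ]
(145, -27, 10) [ 92.9784 314.0261]
(180, 28, 19.5) [ 37.1014 233.7722]
(0, 0, 9.5) [276.1077 277.1739]
```

View pics/c9.png

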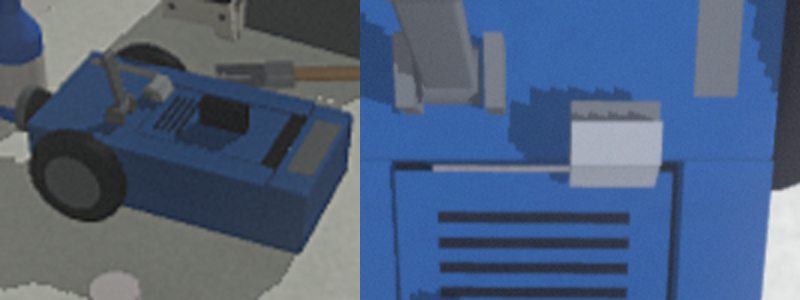

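The cover is flush and the catch (crop (615,145)) overlaps its rear edge, so it has snapped home. Next is the lever. I'll check the bottles behind the vacuum and the lever angle first.

```bash
python3 - <<'E'
from h import *
for n,t,s in [("blue",(98,373),(104,222)),("white",(87,281),(139,166))]:
    p=tri([ray("top",t),ray("side",s)]);print(n,"cap",p,"vac",vac(p)*1e3)
cal=arm.get_calibration("wrist")
a=arm.silhouettes("wrist","lever_pivot")
for r in a[:2]:
    ys,xs=np.where(r["region"]);print(r["conf"],len(ys),ys.min(),ys.max(),xs.min(),xs.max())
a=arm.get_image("side")
for ph in (1.7,1.9,2.1,2.3):
    q=S+MV@np.array([180+71*-np.cos(ph)*-1*-1*-1 if 0 else 180-71*np.cos(ph),28,19.5+71*np.sin(ph)])/1e3
    print(ph,"side px",proj("side",q),"wrist",proj("wrist",q,cal))
print("pivot side",proj("side",S+MV@np.array([180,28,19.5])/1e3))
r=arm.silhouettes("side","lock_lever")
for r in r[:2]:
    ys,xs=np.where(r["region"]);i=ys.argmin();print("side lever",r["conf"],len(ys),"top",ys[i],xs[ys==ys[i]],"bbox",ys.min(),ys.max(),xs.min(),xs.max())
E
```

```text
blue cap [ 0.8319 -0.2634  0.1879] vac [375.4913 -67.168   90.3653]
white cap [0.8529 0.0143 0.1944] vac [424.4525 206.9635  96.8987]
0.71 43474 0 336 111 443
0.49 6740 66 251 490 559
1.7 side px [128.0505 256.6138] wrist [-11.5887 213.5948]
1.9 side px [128.0138 252.9709] wrist [-43.0129 213.2368]
2.1 side px [128.7175 249.659 ] wrist [-69.6975 214.0206]
2.3 side px [130.1186 246.8135] wrist [-89.49   215.8386]
pivot side [146.1531 260.109 ]
side lever 0.49 85 top 127 [255 256 257] bbox 127 145 253 262
```

The lever leans back about 1.8–1.9 rad, with its tip about 90 mm above the slot. The bottles are well clear. I'll go over and behind it with closed fingers, then push it forward.

```bash
python3 -m inch '.04 -.008 0 0 0; .08 -.016 0 0 0; .12 -.024 0 0 0; .16 -.032 0 0 0; .185 -.032 0 0 0'
python3 -m inch '0 0 .02 0 0; 0 0 .045 0 0; 0 0 .07 0 0; 0 0 .072 0 0; 0 0 .072 0 0'
python3 -c "
from h import *
tov(190,28,228)"
```

```text
clock: 18.45
position: [0.6944, -0.1796, 0.3987]
ee_rot: [-3.136, -0.163, -0.001]
force: [0.2, 0.0, -0.2]
width: 0.004
gripper_force: 0.0
clock: 18.95
position: [0.692, -0.1822, 0.327]
ee_rot: [-3.137, -0.158, 0.002]
force: [-0.2, 0.2, 0.8]
width: 0.004
gripper_force: 0.0
shift [-0.0545 -0.0003  0.0016] roll -0.0005 | now [ 0.692  -0.1822  0.327 ] yaw 5.77 t 18.95
tcp in vac mm [244.5084  27.6866 229.5104] F [-0.2146  0.1977  0.7573] g 0.0
```

```bash
python3 -m inch '-.012 0 0 0 0; -.024 0 0 0 0; -.036 0 0 0 0; -.048 0 0 0 0; -.06 0 0 0 0'
python3 -m inch '-.01 0 0 0 0; -.02 0 0 0 0; -.03 0 0 0 0; -.04 0 0 0 0; -.046 0 0 0 0'
python3 -c "
from h import *
tov(135,28,210)"
```

```text
clock: 19.45
position: [0.6328, -0.1883, 0.3298]
ee_rot: [3.137, 0.158, 0.007]
force: [3.1, -0.1, -2.2]
width: 0.005
gripper_force: 1.3
clock: 19.95
position: [0.586, -0.193, 0.3275]
ee_rot: [3.138, 0.158, 0.001]
force: [1.1, -0.1, -0.2]
width: 0.003
gripper_force: 0.5
shift [-0.003  -0.0003  0.02  ] roll -0.0006 | now [ 0.586  -0.193   0.3275] yaw 5.77 t 19.95
tcp in vac mm [137.9882  27.7448 229.9594] F [ 1.1438 -0.0676 -0.1954] g 0.4699279071064666
```

```bash
python3 -m inch '-.003 0 .008 0 0; -.003 0 .016 0 0; -.003 0 .024 0 0; -.003 0 .03 0 0; -.003 0 .032 0 0'
python3 -m inch '0 0 .001 0 0; 0 0 .002 0 0'
python3 -c "
from h import *
tov(135,28,197)"
```

```text
clock: 20.45
position: [0.5834, -0.1932, 0.2948]
ee_rot: [-3.137, -0.158, 0.003]
force: [-7.2, 0.7, 18.7]
width: 0.007
gripper_force: 9.4
clock: 20.65
position: [0.5833, -0.1932, 0.2945]
ee_rot: [3.137, 0.158, -0.001]
force: [-11.0, 1.1, 26.7]
width: 0.006
gripper_force: 13.4
shift [-0.0003 -0.0002 -0.    ] roll -0.0006 | now [ 0.5833 -0.1932  0.2945] yaw 5.76 t 20.65
tcp in vac mm [135.2856  27.8092 196.9992] F [-10.995    1.1099  26.7347] g 13.37882749736309
```

The lever is against its stop with the tips at axis height. I'll lift away and check everything.

```bash
python3 -m inch '0 0 -.02 0 0; -.01 0 -.06 0 0; -.04 .02 -.1 0 0; -.08 .025 -.13 0 0; -.1 .03 -.15 0 0'
python3 -m inch '0 0 0 0 0; 0 0 0 0 0; 0 0 0 0 0; 0 0 0 0 0; 0 0 0 0 0'
python3 - <<'E'
from h import *
tov(58,0,303)
a=save('side','s5.png');b=save('wrist','w10.png')
cv2.imwrite('pics/c10.png',np.hstack([cv2.resize(a,(440,330)),cv2.resize(b[0:165,190:370],(360,330),interpolation=cv2.INTER_CUBIC)])[:,:,::-1])
E
```

```text
clock: 21.15
position: [0.4853, -0.234, 0.4448]
ee_rot: [3.137, 0.156, 0.001]
force: [0.2, -0.7, -0.0]
width: 0.003
gripper_force: 0.0
clock: 21.65
position: [0.4877, -0.2326, 0.4421]
ee_rot: [-3.136, -0.16, 0.002]
force: [0.3, -0.3, -0.2]
width: 0.006
gripper_force: 0.0
shift [ 0.0219 -0.0017  0.0416] roll 0.0007 | now [ 0.4877 -0.2326  0.4421] yaw 5.84 t 21.65
tcp in vac mm [ 36.1719  -1.7577 344.6209] F [ 0.3338 -0.3285 -0.2317] g 0.0
```

View pics/c10.png

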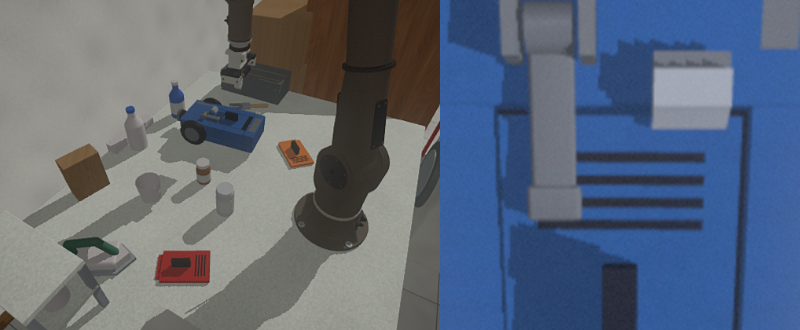

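The cover is flush, the catch is over its rear (crop (692,100)), and the lever lies flat forward (crop (555,150)). The bystanders are in place and the robot is clear, so I'll hand it in.

```bash
python3 -c "
from cell import arm
print(arm.sign_off())"
```

```text
the job is handed in; nothing more can be done
None
```

The filter cover is hooked, pressed flush with the catch snapped over it, and the lock lever lies flat over it; the bystanders look undisturbed in the last picture, and I handed the job in at about 22 s on the robot's clock.

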